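# Fit the washed hood on the sample mill and hold it in the run position

## Robot

A 6-joint arm with a two-finger parallel gripper is mounted at the origin on a cart in front of the work surface, level with it; the furniture and walls round the work are solid. World frame = base frame: x ahead of the robot, y to its left, z up, the work surface at z = 0. Lengths are in mm, angles in rad, forces in N, time in s.
With the tool pointing down it reaches from about 350 to 775 mm from the base axis. Payload 7.3 kg.
Tool frame: the origin (TCP) lies midway between the tips of the shut fingers; the grasp point (between the pads) lies 19 mm behind it; z points along the fingers, y is the line along which they close (so a half turn about z gives the same grasp; the last joint's range is limited). The gripper opens to 92 mm and grips with 3 to 60 N. Pads are 19 mm wide; open, the fingers measure 130 mm over their backs; the gripper's body (75 mm by 190 mm) begins 47 mm behind the grasp point.
Start: joints at [-1.382, 0.342, 1.524, -0, 1.275, -0.146], TCP at [172.527, -495.862, 226.741] pointing down, gripper open.
Joint ranges: [-2.53, 2.53], [-0.77, 2.02], [0.04, 2.7], [-1, 4.14], [0.28, 2.66], [-3.11, 3.11]. Speed limits (rad/s): [2.57, 2.57, 3.14, 3.14, 3.14, 3.14].

## Interface

Orientations are given as [roll, pitch, yaw] about the fixed x, y, z axes, in that order (R = Rz(yaw) Ry(pitch) Rx(roll)).
In Python, from plant import * gives the robot as it stands.
- The arm moves only by the tool step_arm, never from a script. Its argument "deltas" is one flat list of numbers, 5 for each row, row after row: the shift along the world's x, y, z in mm, then the turn about the world's z in degrees, then the finger opening in mm, from 0 to 91.8. In form: [tx, ty, tz, turn, gripper, tx, ty, tz, turn, gripper, ...]. A call has exactly 10 rows; each row shifts and turns the commanded pose from where the row before left it; what a row does not reach is not made up. A row lasts 1/8 s, in which the tool goes at most 62.5 mm and 10.7 degrees, less where a joint would pass 70% of its speed; a pose out of reach is approached as far as the arm can. A call is refused whole if a number of a shift passes 62.5 or a number of a turn 10.7, either way. A call with a gripper value outside its range is refused whole. The fingers move at their own pace and stop on an object; the grip force is fixed at half the most. Time passes only in rows, so rows that do not move let the fingers close, or fill a call up. It gives the time, the measured TCP pose, the force, the opening and the grip force at its end, in the units of the state.
- get_obs(): the state, without advancing time (a new reading comes with each control period).
- capture(name): name is "scene" or "top" or "wrist"; returns the picture (480x640x3 uint8, red, green, blue); there is no depth.
- camera_params(name): a dict with "mtx" (3x3 intrinsics, pixels), "rvec" (rotation vector, rad) and "tvec" (3), from world to camera coordinates, as OpenCV has them. Camera axes: x right, y down, z forward; pixel columns grow to the right and rows downward; lengths in mm; the calibration is good to about 2 mm. A picture is of the moment at which its call begins: read the wrist's pose just before it. camera_params takes no time and is no camera call; for the wrist camera it gives the pose at the moment of the call.
- close_job(): hands the job in; it is judged then, once.
The state is a dict: "time": time; "joint_positions": joint angles; "dq": joint speeds; "tau": joint torques, N m; "tool_pos": TCP position; "tcp_rot": TCP orientation; "contact_force": force on the tool from outside, world axes, zero at the start; "moment": the same for the moment, N m; "grip_width": finger opening in mm; "finger_force": force on a finger pad.
Only numpy, scipy, OpenCV 4.12 (cv2) and the standard library are available. Lean on these libraries where they do the work, as an engineer would, in place of code of your own. Each camera call takes 0.05 s, during which the arm holds its last target. There are 200 camera calls.

## Task

Take the smaller of the two metal hoods off the slanted drying rack and set it mouth down over the blade of the bench mill, with its two lugs in the two gaps of the collar. Press it down against the spring, turn it clockwise (seen from above) about a quarter turn until the lugs meet their stops, and keep it pressed fully home and turned: the mill runs only while it is held, so finish while still holding the hood. Leave the larger hood on its peg.

Things in the scene. Friction and masses are not known exactly. Their poses are not given: they have to be found in the camera images.
- hood: smaller hood: aluminium cap, 60 mm outside, 54 mm bore, 55 mm high, with a black grip bar 54 long x 22 thick x 26 high mm on its closed end; about 0.18 kg. Origin: centre of the open rim; z from rim to closed end (up when mouth down); x along the bar and the two lugs. Starts over a peg of the rack, z leaning 20 degrees toward the robot, x level along the rack; pull it off along its z
- hood_grip (a point): centre of the smaller hood's grip bar, 68 mm along z from the rim; the bar is pinched across its 22 mm thickness, along the hood's y
- hood_large: the larger hood, of another mill: same form, outside diameter 76 mm, 60 mm high plus the 26 mm grip bar; origin and axes as the smaller hood. It sits on the other peg of the rack and stays there
- rack: white plastic drying rack, fixed, 196 mm wide (y), about 130 mm deep, 57 mm high: a panel sloping down toward the robot, 20 degrees from level, with two pegs (24 mm diameter, 44 mm long) square to it, 95 mm apart along y. Origin: under its middle, on the worktop
- mill: white round bench mill, fixed, 116 mm diameter, 105 mm high to the top of its steel collar. Origin: centre of its underside; z up along its axis; the collar's two entry gaps (14 mm wide) lie at +x and -x. With the hood's x along the mill's x, either way round, the lugs pass down the gaps; below the flange they can run clockwise, seen from above, 78 degrees to end stops
- mill_mouth (a point): centre of the collar's mouth at collar-top height, 105 mm over the worktop. The collar flange is 5 mm thick with 64 mm inner diameter; the lug channel below it is 79 mm across. A blade 36 mm across on an upright shaft stands in the middle, up to 7 mm above the collar
- seal_ring (a joint): how far the sprung rubber ring under the hood's rim is pressed down, in m: 0 free (ring top 8 mm below the collar top), 0.012 bottomed; 3 N to start, about 10 N at the bottom. The hood turns only with the ring 7 mm or more down; let go when turned, it rises to 7 mm, under the flange
- interlock (a joint): angle of the spring-returned interlock cam inside the collar, in rad: 0 at rest; the hood's lugs meet it after 30 degrees of turn and push it to 0.84 at their end stops against about 0.14 N m
- hood_lug (a point): outer end of the hood's lug at its +x side, 37 mm from the axis; its twin is at -x (a half turn looks the same). Steel, 7 mm proud of the wall, 8 mm wide, from 4 to 10 mm above the rim; this point is 7 mm above the rim

How it is judged (in metres and radians):
On the way, in this order (a step that is already met when the one before it is completed fails the run):
1. the smaller hood is off its peg, carried by the gripper (contact force between the fingers and hood above 1 N and contact force between hood and rack below 0.05 N and height (world z) of hood above 0.065 m and distance between hood and rack above 0.07 m), for 0.1 s.
2. the hood is pressed down in the collar with its lugs below the flange at the entry gaps, not yet turned (value of joint seal_ring above 0.0075 m and horizontal distance between hood and mill_mouth below 0.004 m and angle between hood's own z axis and vertical below 0.1 rad and z of hood in the frame of mill_mouth below -0.0145 m and angle between the x axis of hood and the x axis of mill, either way round below 0.3 rad), for 0.05 s.
At the end, for the whole second after the job is handed in: Smaller hood in the collar (within 4 mm of the axis, 0.08 rad of upright), turned over 1.2 rad from the gaps, interlock past 0.65 rad, seal ring held down over 9.5 mm, gripped with over 2 N and at rest; larger hood within 15 mm of its start (contact force between the fingers and hood above 2 N and value of joint seal_ring above 0.0095 m and value of joint interlock above 0.65 rad and angle between the x axis of hood and the x axis of mill, either way round above 1.2 rad and horizontal distance between hood and mill_mouth below 0.004 m and z of hood in the frame of mill_mouth below -0.0165 m and angle between hood's own z axis and vertical below 0.08 rad and angular speed of hood below 0.2 rad/s and distance of hood_large from where it was at the start of the episode below 0.015 m); the arm keeps its last pose, push and grip.
It fails at once if the larger hood is knocked off its place (distance of hood_large from where it was at the start of the episode above 0.04 m).
It also fails if it takes over 45 s, if anything falls off the work surface, if the arm or the gripper's body presses on something with over 40 N, if the wrist force passes 120 N, or if a joint passes its speed limit or range.

## Working session

There is one attempt and no reset: what is moved stays moved. The work goes in short steps, Python scripts to look and compute and a tool call to move; the robot and the scene stay as the last step left them, time stands still between calls to the robot, and variables do not carry over. Pictures are saved under pics/ and viewed, at most 10 in all, crops included, and the job is handed in when it is done.

Besides the shell and the picture viewer there is one more tool, called after ">>>" in YAML: its name, and indented under it one key for each argument. step_arm: Moves the arm, as the interface text tells. Its arguments: {"type":"object","properties":{"deltas":{"type":"array","items":{"type":"number"}}},"required":["deltas"]}

```bash
ls; mkdir -p pics
python3 - <<'E'
from plant import *
import cv2,numpy as np
o=get_obs();print(o['time'],o['tool_pos'],o['tcp_rot'],o['grip_width'])
a=capture("scene");b=capture("top")
np.save('pics/s.npy',a);np.save('pics/t.npy',b)
cv2.imwrite('pics/scene.png',a[:,:,::-1]);cv2.imwrite('pics/top.png',b[:,:,::-1])
for n in("scene","top"):
  p=camera_params(n);R=cv2.Rodrigues(np.array(p['rvec'],float))[0];print(n,np.array(p['mtx']).tolist(),(-R.T@np.array(p['tvec']).ravel()).round(1),R.round(3).tolist())
E
```

```text
pics
0.0 [ 172.45954506 -495.42279786  226.02758854] [-3.14002466e+00 -2.47608466e-04  3.34803237e-01] 91.93933443719627
scene [[453.38235084727194, 0.0, 324.12154795665845], [0.0, 453.38235084727194, 239.39510064436232], [0.0, 0.0, 1.0]] [153.8 546.2 493.8] [[-0.829, -0.56, 0.015], [-0.278, 0.387, -0.879], [0.486, -0.733, -0.476]]
top [[440.40948751603355, 0.0, 323.49920460322096], [0.0, 440.40948751603355, 242.9986346480681], [0.0, 0.0, 1.0]] [392.7 -68.2 918.1] [[0.129, -0.992, 0.0], [-0.97, -0.127, -0.208], [0.206, 0.026, -0.978]]
```

View pics/scene.png

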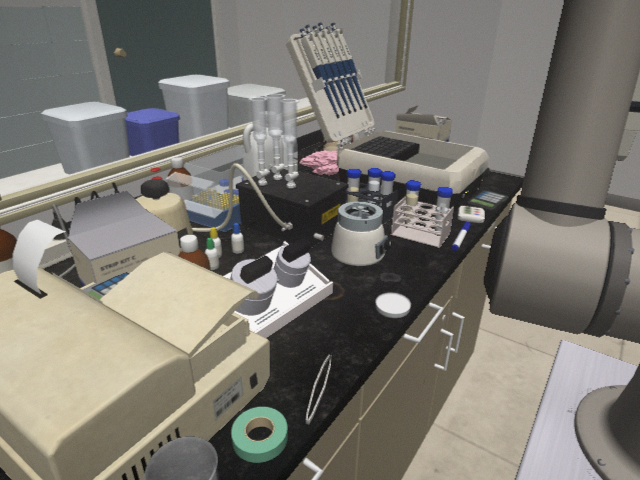

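View pics/top.png

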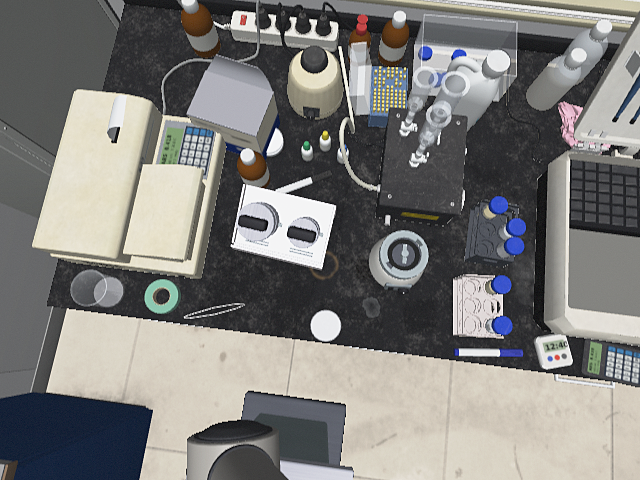

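The smaller hood is the right-hand one (bar at about (303,233) in top and (293,252) in scene). The mill is at about (403,255) in top. I'll zoom in on both.

Run:
```python
import cv2,numpy as np
t=np.load('pics/t.npy')[:,:,::-1];s=np.load('pics/s.npy')[:,:,::-1]
f=lambda im,x,y,w,h,k:cv2.resize(im[y:y+h,x:x+w],None,fx=k,fy=k,interpolation=cv2.INTER_CUBIC)
a=f(t,225,180,120,90,3.333);b=f(t,363,215,80,80,3.75);c=f(s,225,230,120,90,3.333);d=f(s,320,190,80,80,3.75)
H=np.zeros((600,700,3),np.uint8);H[:300,:400]=a[:300,:400];H[:300,400:]=b;H[300:,:400]=c[:300,:400];H[300:,400:]=d
cv2.imwrite('pics/crop.png',H)
```

```text
(no output)
```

View pics/crop.png

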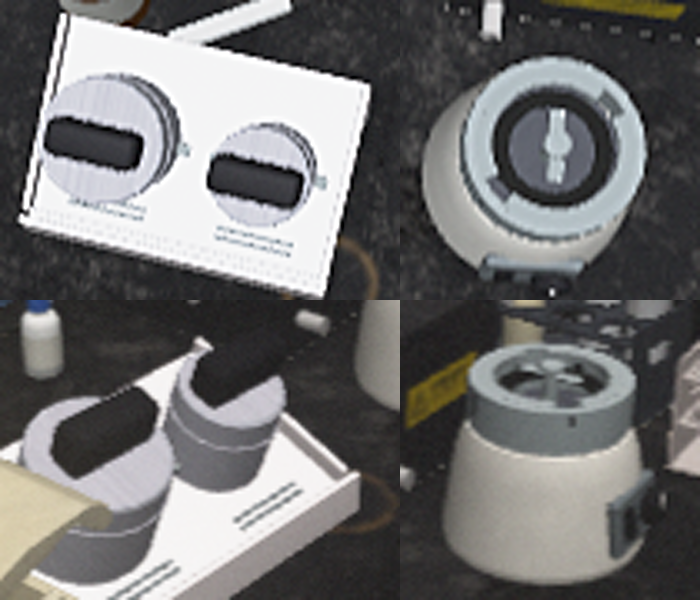

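The zoomed top view shows the mill's gaps at about (418.5,242) and (390,266), and the small hood's bar centred at about (301.5,234.6). Next I turn these into positions.

```bash
cat > h.py <<'E'
import cv2,numpy as np
from plant import *
def ray(p,uv):
    R=cv2.Rodrigues(np.array(p['rvec'],float))[0];c=-R.T@np.array(p['tvec'],float).ravel()
    d=R.T@np.linalg.solve(np.array(p['mtx'],float),[uv[0],uv[1],1.]);return c,d/np.linalg.norm(d)
def onz(p,uv,z):
    c,d=ray(p,uv);return c+d*(z-c[2])/d[2]
def tri(rs):
    A=sum(np.eye(3)-np.outer(d,d) for c,d in rs);b=sum((np.eye(3)-np.outer(d,d))@c for c,d in rs)
    x=np.linalg.solve(A,b);return x,[np.linalg.norm((np.eye(3)-np.outer(d,d))@(x-c)) for c,d in rs]
E
python3 - <<'E'
from h import *
p=camera_params("top");q=camera_params("scene")
t=np.load('pics/t.npy')
g=t.max(2)
m=(g<70).astype(np.uint8)
n,l,st,ce=cv2.connectedComponentsWithStats(m)
for i in range(1,n):
    if 80<st[i,4]<1500 and 225<ce[i][0]<345 and 190<ce[i][1]<270:
        r=cv2.minAreaRect(np.argwhere(l==i)[:,::-1].astype(np.float32));b=cv2.boxPoints(r)
        L=[onz(p,x,105)[:2].round(1).tolist() for x in b]
        print(ce[i],st[i,4],L,onz(p,ce[i],105).round(1))
# mill: collar mask
hs=cv2.cvtColor(t,cv2.COLOR_RGB2HSV);mm=np.zeros_like(g);mm[215:290,370:435]=1
for uv in[(418.5,242.2),(389.7,265.7),(404.6,254.2)]:print('mill',onz(p,uv,105).round(1))
print('t',t[225:285:6,404].tolist())
# scene collar centre ellipse
for uv in[(320+(552-400)/3.75,190+(385-300)/3.75)]:print('millscene',onz(q,uv,105).round(1),tri([ray(p,(404.6,254.2)),ray(q,uv)]))
w=((hs[:,:,2]>215)&(hs[:,:,1]<25)).astype(np.uint8);w=cv2.morphologyEx(w,cv2.MORPH_CLOSE,np.ones((5,5)))
n,l,st,ce=cv2.connectedComponentsWithStats(w);i=l[250,280];
r=cv2.minAreaRect(np.argwhere(l==i)[:,::-1].astype(np.float32));print('rack',st[i]);[print(x,onz(p,x,57).round(),onz(p,x,10).round()) for x in cv2.boxPoints(r)]
# scene hood bar right end & triangulation of bar centre guess
uv=(225+240/3.333,230+(353-300)/3.333);print(uv,tri([ray(p,(301.5,234.6)),ray(q,uv)]))
E
```

```text
[252.19934641 222.64379085] 306 [[577.5, 121.5], [600.7, 120.4], [594.9, 64.4], [571.9, 65.9]] [586.   93.7 105. ]
[300.66192171 233.94661922] 281 [[568.5, 26.0], [591.1, 23.9], [584.5, -29.8], [562.1, -27.5]] [576.1  -1.  105. ]
[326.38490566 266.48679245] 265 [[510.5, -31.9], [547.2, -54.1], [530.2, -81.1], [493.8, -58.7]] [520.6 -57.3 105. ]
mill [ 589.1 -223.8  105. ]
mill [ 537.3 -174.3  105. ]
mill [ 562.7 -199.9  105. ]
t [[43, 43, 46], [192, 207, 211], [132, 140, 146], [55, 57, 63], [175, 187, 192], [192, 203, 209], [184, 195, 201], [41, 41, 40], [182, 193, 198], [121, 126, 127]]
millscene [ 554.3 -188.8  105. ] (array([ 562.87009225, -201.6180261 ,   98.07200919]), [np.float64(1.3989693475810643), np.float64(1.3989693475810918)])
rack [ 231  177  105   92 5393]
[228.51318 247.13457] [542. 142.  57.] [550. 153.  10.]
[247.74695 162.80193] [723. 133.  57.] [741. 144.  10.]
[340.7013  184.00203] [702. -64.  57.] [719. -64.  10.]
[321.46753 268.33466] [523. -48.  57.] [530. -46.  10.]
(297.007200720072, 245.9015901590159) (array([574.8123737 ,  -2.78726215, 105.9898843 ]), [np.float64(0.003558448675412191), np.float64(0.0035584486753704146)])
```

>>> step_arm:
  deltas: [30, 36, 5, 3.2, 91.8, 30, 36, 5, 3.2, 91.8, 30, 36, 5, 3.2, 91.8, 30, 36, 5, 3.2, 91.8, 30, 36, 5, 3.2, 91.8, 30, 36, 5, 3.2, 91.8, 30, 36, 5, 3.2, 91.8, 30, 36, 5, 3.2, 91.8, 30, 36, 5, 3.2, 91.8, 30, 36, 5, 3.2, 91.8]

```text
time: 1.35
tool_pos: [473.2, -134.5, 276.6]
tcp_rot: [-3.141, 0.0, 0.895]
contact_force: [0.8, 0.2, -0.8]
grip_width: 91.8
finger_force: 0.0
```

>>> step_arm:
  deltas: [13, 17, -5, 4, 91.8, 13, 17, -5, 4, 91.8, 13, 17, -5, 4, 91.8, 13, 17, -5, 4, 91.8, 13, 17, -5, 4, 91.8, 13, 17, -5, 4, 91.8, 13, 17, -5, 4, 91.8, 9, 13, -5, 4, 91.8, 0, 0, 0, 0, 91.8, 0, 0, 0, 0, 91.8]

```text
time: 2.6
tool_pos: [572.5, -4.0, 236.8]
tcp_rot: [-3.142, 0.0, 1.451]
contact_force: [0.3, -0.3, 0.4]
grip_width: 91.7
finger_force: 0.0
```

Run:
```python
from h import *
o=get_obs();print(o['time'],o['tool_pos'],np.degrees(o['tcp_rot']),o['contact_force'])
p=camera_params("wrist");a=capture("wrist");np.save('pics/w1.npy',a);np.save('pics/w1p.npy',p,allow_pickle=True)
R=cv2.Rodrigues(np.array(p['rvec'],float))[0];print(-R.T@np.array(p['tvec']).ravel())
cv2.imwrite('pics/w1.png',a[:,:,::-1])
```

```text
2.6 [572.49271316  -3.98390757 236.75177252] [-1.79996454e+02  1.53300817e-02  8.31562848e+01] [ 0.28399229 -0.2839593   0.3962177 ]
[582.85245049  75.95578807 394.17577324]
```

View pics/w1.png

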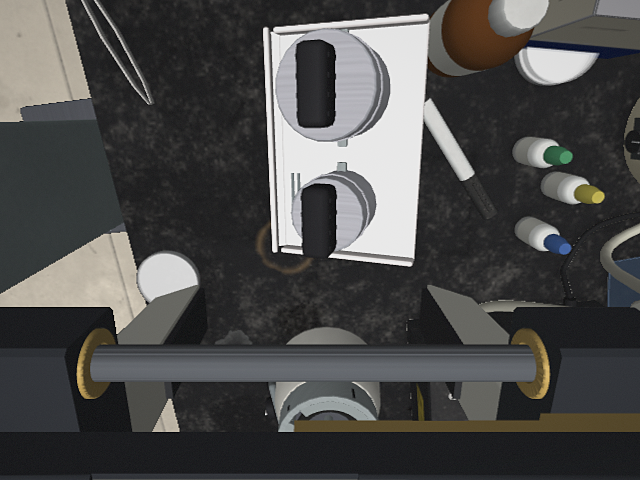

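The wrist view shows the small hood's bar spanning about x 302–337, y 183–257, with a lug at (342,167). I'll triangulate the bar against the top view.

Run:
```python
from h import *
p=np.load('pics/w1p.npy',allow_pickle=True).item();a=np.load('pics/w1.npy');t=camera_params("top")
m=(a.max(2)<60).astype(np.uint8);m=cv2.morphologyEx(m,cv2.MORPH_OPEN,np.ones((5,5)))
s=np.zeros_like(m);s[170:262,285:350]=1;m*=s
pts=np.argwhere(m)[:,::-1].astype(np.float32);r=cv2.minAreaRect(pts);print(r)
for z in(100,106,112):
  b=[onz(p,x,z)[:2] for x in cv2.boxPoints(r)];print(z,np.round(b,1).tolist(),np.mean(b,0).round(1))
tc=(300.66,233.95)
print(tri([ray(p,r[0]),ray(t,tc)]))
```

```text
((317.0, 222.5), (77.0, 64.0), 90.0)
100 [[557.1, 28.9], [603.3, 23.4], [597.7, -36.0], [548.8, -30.1]] [576.7  -3.5]
106 [[557.6, 29.9], [602.8, 24.4], [597.4, -33.7], [549.4, -27.9]] [576.8  -1.8]
112 [[558.1, 30.9], [602.4, 25.5], [597.1, -31.4], [550.1, -25.8]] [ 5.769e+02 -2.000e-01]
(array([576.54745745,  -1.1449453 , 104.47931916]), [np.float64(0.4194649800604895), np.float64(0.4194649800607191)])
```

>>> step_arm:
  deltas: [6.5, 2.6, -20, 0, 91.8, 0, 0, -25, 0, 91.8, 0, 0, -25, 0, 91.8, 0, 0, -25, 0, 91.8, 0, 0, -20, 0, 91.8, 0, 0, -15, 0, 91.8, 0, 0, -7, 0, 91.8, 0, 0, -5, 0, 91.8, 0, 0, 0, 0, 91.8, 0, 0, 0, 0, 91.8]

```text
time: 3.9
tool_pos: [579.4, -1.3, 95.3]
tcp_rot: [3.14, 0.0, 1.452]
contact_force: [0.2, 0.7, -0.5]
grip_width: 92.1
finger_force: 0.0
```

>>> step_arm:
  deltas: [0, 0, 0, 0, 70, 0, 0, 0, 0, 60, 0, 0, 0, 0, 50, 0, 0, 0, 0, 40, 0, 0, 0, 0, 34, 0, 0, 0, 0, 30, 0, 0, 0, 0, 26, 0, 0, 0, 0, 22, 0, 0, 0, 0, 15, 0, 0, 0, 0, 10]

```text
time: 5.15
tool_pos: [577.6, -1.0, 94.7]
tcp_rot: [-3.139, 0.0, 1.452]
contact_force: [-5.9, 0.5, 5.0]
grip_width: 26.1
finger_force: 27.7
```

Gripped at 26 mm, so the bar is still tilted between the pads. I'll pull it off along the peg.

>>> step_arm:
  deltas: [-2, 0.2, 5.6, 0, 10, -4, 0.5, 11, 0, 10, -5, 0.6, 14, 0, 10, -5, 0.6, 14, 0, 10, -5, 0.6, 14, 0, 10, -5, 0.6, 14, 0, 10, -5, 0.6, 16, 0, 10, -5, 0.6, 16, 0, 10, 0, 0, 20, 0, 10, 0, 0, 20, 0, 10]

```text
time: 6.4
tool_pos: [542.7, 3.1, 240.7]
tcp_rot: [3.141, -0.0, 1.452]
contact_force: [0.3, 0.4, -1.6]
grip_width: 22.9
finger_force: 28.3
```

Run:
```python
from h import *
o=get_obs();print(o['time'],o['tool_pos'],np.degrees(o['tcp_rot']),o['contact_force'],o['grip_width'])
a=capture("wrist");s=capture("scene");t=capture("top")
np.save('pics/t2.npy',t)
H=np.hstack([cv2.resize(a[:,:,::-1],(400,300)),cv2.resize(s[190:340,220:420,::-1],(400,300))])
H=np.vstack([H,np.hstack([cv2.resize(t[160:310,230:430,::-1],(400,300)),cv2.resize(a[200:470,140:500,::-1],(400,300))])])
cv2.imwrite('pics/c2.png',H)
```

```text
6.4 [542.74463656   3.10485455 240.65302131] [ 1.79984638e+02 -5.75710533e-04  8.31845907e+01] [ 0.26012018  0.39093705 -1.59322324] 22.91966392241022
```

View pics/c2.png

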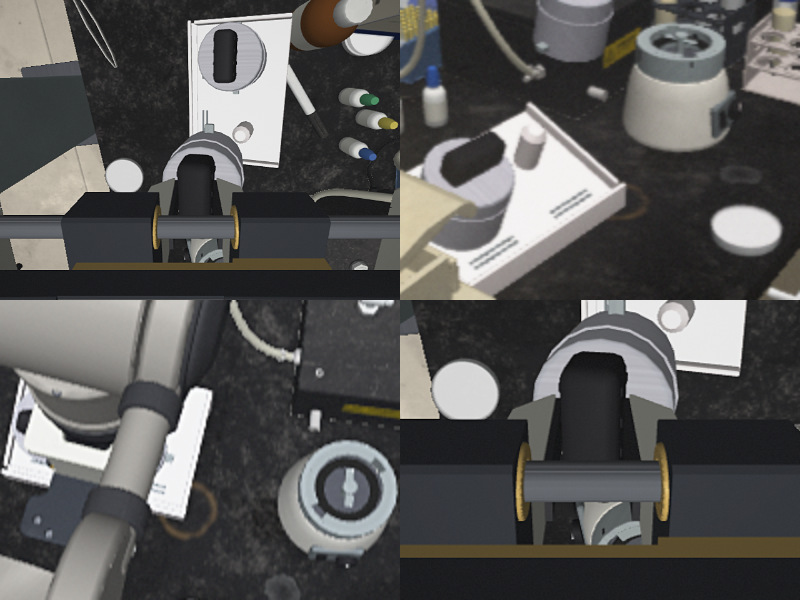

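The hood is aligned (22.9 mm grip), off its peg, and only the bare peg is left beside the big hood. In the wrist view the bar's far end is at about (313,247) and the lug tip at about (334,202). I'll measure where the hood sits in the gripper.

Run:
```python
from h import *
o=get_obs();T=np.array(o['tool_pos']);y=o['tcp_rot'][2]
p=camera_params("wrist");a=capture("wrist")
c,s=np.cos(y),np.sin(y);B=np.array([[c,s,0],[s,-c,0],[0,0,-1]]) # rows tool axes
for uv in[(313,247),(334,198),(334,202)]:
  for h in(10,12,14,-58,-62,-66):print(uv,h,(B@(onz(p,uv,T[2]+h)-T)).round(1))
cv2.imwrite('pics/w3.png',cv2.resize(a[180:330,240:440,::-1],(800,600),interpolation=cv2.INTER_CUBIC))
```

```text
(313, 247) 10 [ 31.5   0.9 -10. ]
(313, 247) 12 [ 32.2   0.9 -12. ]
(313, 247) 14 [ 32.8   0.9 -14. ]
(313, 247) -58 [ 8.9  1.2 58. ]
(313, 247) -62 [ 7.5  1.2 62. ]
(313, 247) -66 [ 6.2  1.2 66. ]
(334, 198) 10 [ 50.5   8.6 -10. ]
(334, 198) 12 [ 50.9   8.5 -12. ]
(334, 198) 14 [ 51.3   8.4 -14. ]
(334, 198) -58 [36.6 12.5 58. ]
(334, 198) -62 [35.8 12.7 62. ]
(334, 198) -66 [35.  12.9 66. ]
(334, 202) 10 [ 49.    8.7 -10. ]
(334, 202) 12 [ 49.4   8.5 -12. ]
(334, 202) 14 [ 49.9   8.4 -14. ]
(334, 202) -58 [34.4 12.5 58. ]
(334, 202) -62 [33.6 12.7 62. ]
(334, 202) -66 [32.7 12.9 66. ]
```

View pics/w3.png

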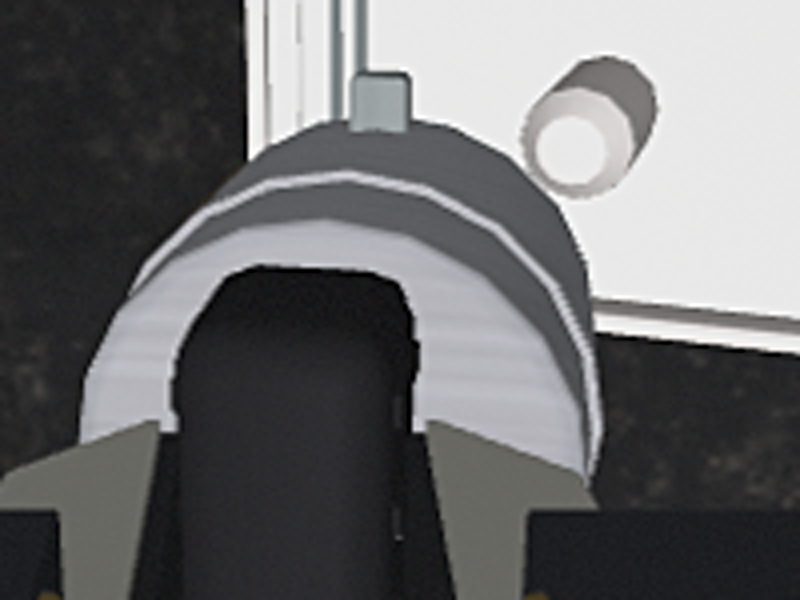

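The lug is about 12 mm to one side of the bar's line, so the hood still leans about 13° in the pads. I'll set it down on free worktop to level it, then regrip. First I check the spot.

Run:
```python
from h import *
t=camera_params("top");P=lambda w:cv2.projectPoints(np.array([w],float),np.array(t['rvec'],float),np.array(t['tvec'],float),np.array(t['mtx']),None)[0].ravel().round(0)
im=np.load('pics/t.npy')
for w in[(490,-100,0),(453,-100,0),(490,-137,0),(527,-100,0),(490,-63,0)]:u=P(w);print(w,u,im[int(u[1]),int(u[0])])
print(onz(t,(326,325),5),onz(t,(342,328),5), onz(t,(371,307),0), onz(t,(360,335),0))
```

```text
(490, -100, 0) [344. 291.] [58 57 60]
(453, -100, 0) [342. 309.] [41 41 42]
(490, -137, 0) [362. 294.] [58 59 57]
(527, -100, 0) [347. 274.] [62 58 60]
(490, -63, 0) [327. 289.] [46 45 48]
[416.56481886 -70.63966362   5.        ] [ 414.82654719 -103.71386784    5.        ] [ 465.03923188 -158.20905446    0.        ] [ 405.7786157  -142.02671189    0.        ]
```

>>> step_arm:
  deltas: [-8, -15, 0, 0, 10, -9, -17, 0, 0, 10, -9, -18, -10, 0, 10, -9, -18, -20, 0, 10, -9, -18, -25, 0, 10, -8.7, -17, -25, 0, 10, 0, 0, -25, 0, 10, 0, 0, -25, 0, 10, 0, 0, -20, 0, 10, 0, 0, -10, 0, 10]

```text
time: 7.85
tool_pos: [489.1, -100.7, 78.2]
tcp_rot: [-3.14, -0.0, 1.451]
contact_force: [0.1, 1.2, -1.5]
grip_width: 23.3
finger_force: 28.3
```

>>> step_arm:
  deltas: [0, 0, -3, 0, 10, 0, 0, -2, 0, 10, 0, 0, -2, 0, 10, 0, 0, -1, 0, 10, 0, 0, -1, 0, 10, 0, 0, -1, 0, 10, 0, 0, -1, 0, 10, 0, 0, -1, 0, 10, 0, 0, 0, 0, 10, 0, 0, 0, 0, 10]

```text
time: 9.1
tool_pos: [492.0, -100.5, 68.9]
tcp_rot: [3.137, 0.001, 1.452]
contact_force: [2.0, -0.1, 8.4]
grip_width: 23.0
finger_force: 28.6
```

>>> step_arm:
  deltas: [0, 0, -1, 0, 10, 0, 0, -1, 0, 10, 0, 0, -1, 0, 10, 0, 0, -1, 0, 10, 0, 0, 0, 0, 10, 0, 0, 0, 0, 24, 0, 0, 0, 0, 26, 0, 0, 0, 0, 30, 0, 0, 0, 0, 40, 0, 0, 0, 0, 91.8]

```text
time: 10.35
tool_pos: [489.9, -99.8, 62.9]
tcp_rot: [-3.14, -0.0, 1.452]
contact_force: [0.2, 0.0, 0.6]
grip_width: 45.6
finger_force: 0.3
```

Run:
```python
from h import *
o=get_obs();print(o['time'],o['tool_pos'],o['contact_force'],o['grip_width'])
T=np.array(o['tool_pos']);p=camera_params("wrist");a=capture("wrist");np.save('pics/w4.npy',a);np.save('pics/w4p.npy',p,allow_pickle=True);
s=capture("scene")
cv2.imwrite('pics/w4.png',np.hstack([cv2.resize(a[150:390,200:440,::-1],(400,400)),cv2.resize(s[200:360,280:440,::-1],(400,400))]))
```

```text
10.35 [489.85684421 -99.80608008  62.9003063 ] [0.21893376 0.04509152 0.6118108 ] 45.64047287898982
```

View pics/w4.png

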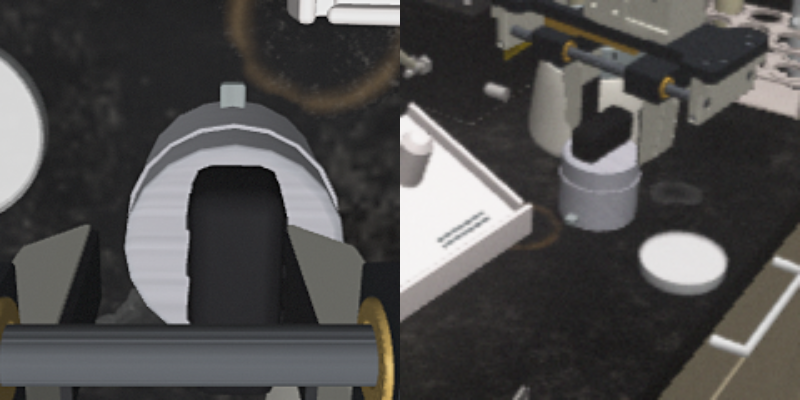

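The hood now stands level on the worktop. The lug's far edge is at about (339,200) and the bar's far end at about (343,250). With the heights now exact, I'll locate the hood along its bar.

Run:
```python
from h import *
T=np.array([489.857,-99.806,62.9]);y=1.452
p=np.load('pics/w4p.npy',allow_pickle=True).item();a=np.load('pics/w4.npy')
c,s=np.cos(y),np.sin(y);B=np.array([[c,s,0],[s,-c,0],[0,0,-1]])
g=a.max(2).astype(int)
print('col lug',g[190:216,339].tolist());print('col bar',g[228:262,343].tolist());print('row lug',g[206,325:355].tolist())
for n,uv,z in[('lugtop',(339.2,200.4),10),('barend',(342.8,249.6),55),('disc far',(340,237.5),55),('lugroot',(339.2,214.5),10)]:print(n,(B@(onz(p,uv,z)-T)).round(1))
g5=cv2.circle(np.zeros((1,1)),(0,0),0,0)
```

```text
col lug [40, 39, 35, 37, 36, 40, 39, 35, 43, 86, 103, 173, 164, 165, 163, 164, 164, 164, 163, 165, 164, 164, 166, 152, 87, 96]
col bar [88, 93, 95, 95, 94, 97, 95, 93, 98, 149, 171, 184, 183, 186, 189, 189, 190, 191, 190, 195, 197, 44, 12, 19, 21, 26, 24, 25, 25, 24, 23, 25, 26, 24]
row lug [38, 40, 39, 39, 39, 35, 24, 138, 168, 168, 165, 162, 163, 163, 164, 165, 167, 168, 166, 169, 164, 153, 84, 28, 40, 40, 43, 43, 43, 39]
lugtop [36.4 14.7 52.9]
barend [24.3 13.7  7.9]
disc far [29.8 12.4  7.9]
lugroot [28.7 14.9 52.9]
```

>>> step_arm:
  deltas: [5, -1, 0, 0, 60, 5, -1, 0, 0, 60, 2.9, 0, 0, 0, 60, 0, 0, -2, 0, 60, 0, 0, -2, 0, 60, 0, 0, -1, 0, 45, 0, 0, 0, 0, 35, 0, 0, 0, 0, 28, 0, 0, 0, 0, 22, 0, 0, 0, 0, 10]

```text
time: 11.7
tool_pos: [503.3, -102.0, 58.4]
tcp_rot: [3.141, 0.0, 1.452]
contact_force: [0.6, -0.0, -0.3]
grip_width: 21.7
finger_force: 30.0
```

>>> step_arm:
  deltas: [0, 0, 0, 0, 10, 0, 0, 0, 0, 10, 0, 0, 10, 0, 10, 0, 0, 15, 0, 10, 0, 0, 20, 0, 10, 0, 0, 25, 0, 10, 0, 0, 25, 0, 10, 0, 0, 25, 0, 10, 0, 0, 15, 0, 10, 0, 0, 0, 0, 10]

```text
time: 12.95
tool_pos: [503.7, -102.1, 194.6]
tcp_rot: [3.139, 0.001, 1.452]
contact_force: [-0.4, -0.9, -2.3]
grip_width: 21.9
finger_force: 30.0
```

Run:
```python
from h import *
o=get_obs();print(o['time'],o['tool_pos'],np.degrees(o['tcp_rot']),o['grip_width'])
T=np.array(o['tool_pos']);y=o['tcp_rot'][2];p=camera_params("wrist");a=capture("wrist");t=capture("top");np.save('pics/t5.npy',t)
c,s=np.cos(y),np.sin(y);B=np.array([[c,s,0],[s,-c,0],[0,0,-1]])
K=lambda v:cv2.projectPoints((T+B.T@np.array(v,float)).reshape(1,1,3),np.array(p['rvec'],float),np.array(p['tvec'],float),np.array(p['mtx']),None)[0].ravel().round(1)
h=57.9-55 # closed end below tcp
for n,v in[('lug tip top',(37,0,h+45)),('lug L',(34,4,h+45)),('lug R',(34,-4,h+45)),('disc far',(30,0,h)),('bar end',(27,0,h))]:print(n,K(v))
cv2.imwrite('pics/w5.png',cv2.resize(a[170:320,220:420,::-1],(800,600),interpolation=cv2.INTER_CUBIC))
```

```text
12.95 [ 503.6961115  -102.12872926  194.58864912] [1.79850724e+02 3.45861887e-02 8.31822194e+01] 21.866001405407545
lug tip top [310.8 201.2]
lug L [318.5 206.9]
lug R [303.  206.9]
disc far [310.7 240.6]
bar end [310.7 247.5]
```

View pics/w5.png

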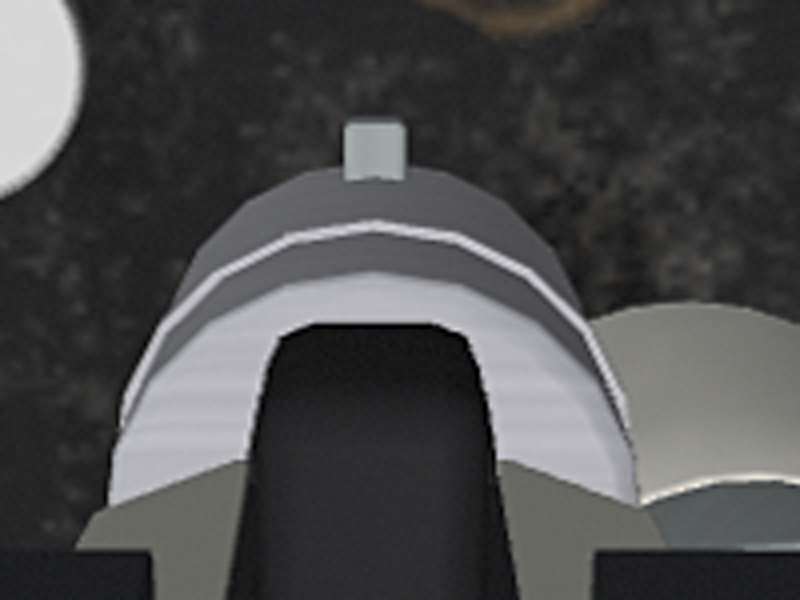

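The view is symmetric, with the lug centred on the bar, so the hood is level and centred to about 1 mm in the grip. Next I look at the mill with the wrist camera from the -y side, carrying the hood high.

>>> step_arm:
  deltas: [0, 0, 20, 0, 10, 0, 0, 25, 0, 10, 5, -20, 15, 0, 10, 8, -28, 0, 0, 10, 8, -30, 0, 0, 10, 8, -30, 0, 0, 10, 8, -30, 0, 0, 10, 8, -30, 0, 0, 10, 5, -20, 0, 0, 10, 0, -10, 0, 0, 10]

```text
time: 14.3
tool_pos: [552.8, -300.7, 251.4]
tcp_rot: [-3.139, -0.001, 1.451]
contact_force: [0.7, 0.5, -1.8]
grip_width: 22.1
finger_force: 30.0
```

>>> step_arm:
  deltas: [0, 0, 0, 0, 10, 0, 0, 0, 0, 10, 0, 0, 0, 0, 10, 0, 0, 0, 0, 10, 0, 0, 0, 0, 10, 0, 0, 0, 0, 10, 0, 0, 0, 0, 10, 0, 0, 0, 0, 10, 0, 0, 0, 0, 10, 0, 0, 0, 0, 10]

```text
time: 15.55
tool_pos: [553.2, -300.0, 253.3]
tcp_rot: [3.142, 0.0, 1.452]
contact_force: [0.3, 0.6, -1.5]
grip_width: 22.0
finger_force: 30.0
```

Run:
```python
from h import *
o=get_obs();print(o['time'],o['tool_pos'],np.degrees(o['tcp_rot']),o['grip_width'])
p=camera_params("wrist");a=capture("wrist");np.save('pics/w6.npy',a);np.save('pics/w6p.npy',p,allow_pickle=True)
t=np.load('pics/t.npy')[215:290,363:443]
pp=camera_params("wrist")
c=cv2.projectPoints(np.array([[562.7,-199.9,105.]]),np.array(p['rvec'],float),np.array(p['tvec'],float),np.array(p['mtx']),None)[0].ravel();print(c)
x,y=[int(v) for v in c];x0=max(0,x-75);y0=max(0,y-75)
cr=cv2.resize(a[y0:y0+150,x0:x0+150,::-1],(600,600),interpolation=cv2.INTER_CUBIC);print(x0,y0)
cv2.imwrite('pics/w6.png',cr)
```

```text
15.55 [ 553.22605068 -299.98166728  253.3237905 ] [1.79996041e+02 1.71881674e-03 8.31834989e+01] 21.953604875808498
[307.7885494   82.79352565]
232 7
```

View pics/w6.png

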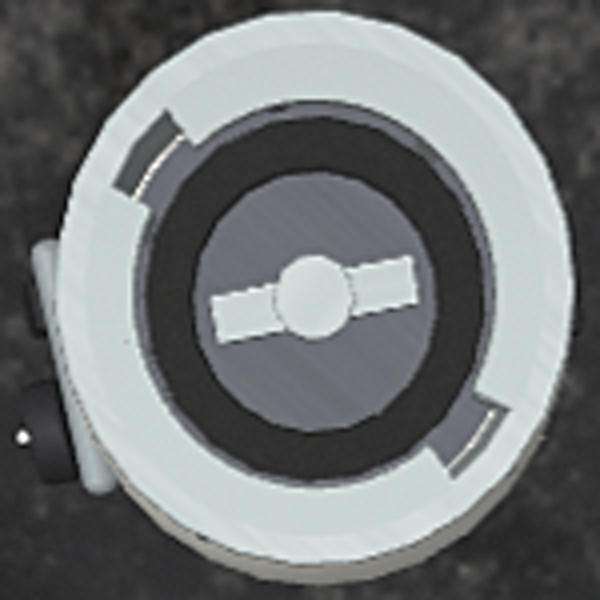

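The wrist view shows the collar clearly, with gap outer mid-points at crop (141,151) and (481,441). I'll fit the flange's inner circle.

Run:
```python
from h import *
from scipy.optimize import least_squares
p=np.load('pics/w6p.npy',allow_pickle=True).item();a=np.load('pics/w6.npy');t=camera_params("top");tt=np.load('pics/t.npy')
def circ(P):
    f=lambda v:np.hypot(P[:,0]-v[0],P[:,1]-v[1])-v[2]
    r=least_squares(f,[*P.mean(0),35],loss='soft_l1',f_scale=.5);return r.x.round(2),np.std(r.fun).round(2)
def edges(im,cam,c0,thr,rin,rout):
    # radial brightness crossings, in world angles on z=105
    g=cv2.cvtColor(im,cv2.COLOR_RGB2GRAY).astype(np.float32);I=[]
    for th in np.radians(np.arange(0,360,3)):
        rr=np.arange(rin,rout,.25);W=np.c_[c0[0]+rr*np.cos(th),c0[1]+rr*np.sin(th),0*rr+105]
        uv=cv2.projectPoints(W,np.array(cam['rvec'],float),np.array(cam['tvec'],float),np.array(cam['mtx']),None)[0].reshape(-1,2).astype(np.float32)
        v=cv2.remap(g,uv[:,:1].copy(),uv[:,1:].copy(),cv2.INTER_LINEAR).ravel()
        k=np.argmax(v>thr)
        if v[k]>thr and k>0:I.append(W[k,:2])
    return np.array(I)
for nm,im,cam in(('wrist',a,p),('top',tt,t)):
    c=np.array([562.7,-199.9])
    for _ in range(3):
        P=edges(im,cam,c,165,24,44);r=circ(P);c=r[0][:2]
    print(nm,r,len(P))
o=lambda x,y:(232+(x+.5)/4-.5,7+(y+.5)/4-.5)
A=onz(p,o(141,151),105);B=onz(p,o(481,441),105);print(A,B,(A+B)/2,np.linalg.norm(A-B),np.degrees(np.arctan2(*(A-B)[1::-1])))
A=onz(t,(418.5,242.2),105);B=onz(t,(389.7,265.7),105);print((A+B)/2,np.degrees(np.arctan2(*(A-B)[1::-1])))
```

```text
wrist (array([ 564.44, -199.25,   32.16]), np.float64(1.33)) 120
top (array([ 563.84, -198.5 ,   32.72]), np.float64(2.36)) 120
[ 537.88348739 -172.09430344  105.        ] [ 591.40208403 -226.48540119  105.        ] [ 564.64278571 -199.28985232  105.        ] 76.30617079513031 134.53674651125695
[ 563.21162268 -199.0918021   105.        ] -43.74488814469575
```

>>> step_arm:
  deltas: [1.3, 12.6, -7, 6.5, 10, 1.3, 12.6, -7, 6.5, 10, 1.3, 12.6, -7, 6.5, 10, 1.3, 12.6, -7, 6.5, 10, 1.3, 12.6, -7, 6.5, 10, 1.3, 12.6, -7, 6.5, 10, 1.3, 12.6, -7, 6.5, 10, 1.2, 12.7, -7, 6.5, 10, 0, 0, -8, 0, 10, 0, 0, -8, 0, 10]

```text
time: 16.85
tool_pos: [563.6, -199.5, 181.0]
tcp_rot: [-3.142, 0.0, 2.357]
contact_force: [0.3, -1.2, -1.8]
grip_width: 21.7
finger_force: 30.0
```

>>> step_arm:
  deltas: [0, 0, 0, 0, 10, 0, 0, 0, 0, 10, 0, 0, -3, 0, 10, 0, 0, -3, 0, 10, 0, 0, -2, 0, 10, 0, 0, -2, 0, 10, 0, 0, -2, 0, 10, 0, 0, -2, 0, 10, 0, 0, 0, 0, 10, 0, 0, 0, 0, 10]

```text
time: 18.1
tool_pos: [563.6, -199.1, 167.4]
tcp_rot: [3.141, 0.0, 2.359]
contact_force: [0.2, 0.3, -0.9]
grip_width: 21.7
finger_force: 30.0
```

>>> step_arm:
  deltas: [0, 0, -2, 0, 10, 0, 0, -1, 0, 10, 0, 0, -1, 0, 10, 0, 0, -1, 0, 10, 0, 0, -1, 0, 10, 0, 0, -1, 0, 10, 0, 0, -1, 0, 10, 0, 0, 0, 0, 10, 0, 0, 0, 0, 10, 0, 0, 0, 0, 10]

```text
time: 19.35
tool_pos: [563.6, -199.1, 159.4]
tcp_rot: [3.141, 0.0, 2.359]
contact_force: [-0.6, 0.5, -2.2]
grip_width: 21.7
finger_force: 30.0
```

>>> step_arm:
  deltas: [0, 0, -1, 0, 10, 0, 0, -1, 0, 10, 0, 0, -1, 0, 10, 0, 0, -1, 0, 10, 0, 0, -1, 0, 10, 0, 0, -1, 0, 10, 0, 0, -1, 0, 10, 0, 0, 0, 0, 10, 0, 0, 0, 0, 10, 0, 0, 0, 0, 10]

```text
time: 20.6
tool_pos: [563.6, -199.1, 152.5]
tcp_rot: [3.141, 0.0, 2.359]
contact_force: [-0.6, 1.9, 2.7]
grip_width: 21.7
finger_force: 30.0
```

>>> step_arm:
  deltas: [0, 0, -1, 0, 10, 0, 0, -1, 0, 10, 0, 0, -1, 0, 10, 0, 0, -1, 0, 10, 0, 0, -1, 0, 10, 0, 0, -1, 0, 10, 0, 0, -1, 0, 10, 0, 0, -1, 0, 10, 0, 0, 0, 0, 10, 0, 0, 0, 0, 10]

```text
time: 21.85
tool_pos: [563.6, -199.1, 144.8]
tcp_rot: [3.141, 0.001, 2.359]
contact_force: [-1.5, 0.3, 7.3]
grip_width: 21.9
finger_force: 30.0
```

>>> step_arm:
  deltas: [0, 0, -1, 0, 10, 0, 0, -0.5, 0, 10, 0, 0, 0, 0, 10, 0, 0, 0, 0, 10, 0, 0, 0, -3, 10, 0, 0, 0, -4, 10, 0, 0, 0, -4, 10, 0, 0, 0, -4, 10, 0, 0, 0, -4, 10, 0, 0, 0, -3, 10]

```text
time: 23.1
tool_pos: [564.3, -200.0, 143.8]
tcp_rot: [3.14, 0.003, 1.974]
contact_force: [0.0, -1.5, 7.5]
grip_width: 21.6
finger_force: 30.0
```

>>> step_arm:
  deltas: [0, 0, 0, -4, 10, 0, 0, 0, -4, 10, 0, 0, 0, -4, 10, 0, 0, 0, -4, 10, 0, 0, 0, -4, 10, 0, 0, 0, -4, 10, 0, 0, 0, -4, 10, 0, 0, 0, -4, 10, 0, 0, 0, -4, 10, 0, 0, 0, 0, 10]

```text
time: 24.35
tool_pos: [563.3, -199.9, 143.6]
tcp_rot: [3.141, 0.002, 1.346]
contact_force: [-3.3, -1.5, 9.6]
grip_width: 21.8
finger_force: 30.0
```

Run:
```python
from plant import *
o=get_obs();print(o['tool_pos'],o['contact_force'],o['moment'],o['tcp_rot'])
```

```text
[ 563.32640152 -199.9254736   143.63637227] [-3.28864087 -1.456523    9.62765245] [-0.22234996  0.72647823  0.03877892] [3.14104112e+00 1.62016331e-03 1.34647089e+00]
```

>>> step_arm:
  deltas: [0, 0, 0, -4, 10, 0, 0, 0, -4, 10, 0, 0, 0, -4, 10, 0, 0, 0, -3, 10, 0, 0, -0.5, -2, 10, 0, 0, 0, -1, 10, 0, 0, 0, -1, 10, 0, 0, 0, -1, 10, 0, 0, 0, 0, 10, 0, 0, 0, 0, 10]

```text
time: 25.6
tool_pos: [563.3, -199.7, 143.2]
tcp_rot: [3.141, 0.001, 0.998]
contact_force: [-4.5, -0.7, 9.6]
grip_width: 21.7
finger_force: 30.0
```

Run:
```python
from plant import *
o=get_obs();print(o['tool_pos'],o['contact_force'],o['moment'],o['tcp_rot'])
```

```text
[ 563.26556233 -199.66700694  143.21290404] [-4.48384416 -0.69320364  9.58822852] [0.00332705 0.84685429 0.19768726] [3.14085685e+00 1.11604648e-03 9.98414274e-01]
```

>>> step_arm:
  deltas: [0, 0, -0.5, -1, 10, 0, 0, 0, -1, 10, 0, 0, -0.5, 0, 10, 0, 0, 0, 0, 10, 0, 0, 0, 0, 10, 0, 0, 0, 0, 10, 0, 0, 0, 0, 10, 0, 0, 0, 0, 10, 0, 0, 0, 0, 10, 0, 0, 0, 0, 10]

```text
time: 26.85
tool_pos: [563.4, -199.6, 143.1]
tcp_rot: [3.14, 0.001, 0.964]
contact_force: [-4.4, -0.7, 14.5]
grip_width: 21.9
finger_force: 30.3
```

Run:
```python
from h import *
o=get_obs();print(o['tool_pos'],o['contact_force'],o['moment'],o['tcp_rot'])
a=capture("wrist");s=capture("scene")
cv2.imwrite('pics/w7.png',np.hstack([cv2.resize(a[150:390,200:440,::-1],(400,400)),cv2.resize(s[150:290,290:430,::-1],(400,400))]))
```

```text
[ 563.44155118 -199.6166715   143.10767343] [-4.3515912  -0.69112884 14.48119583] [0.27016472 1.01546549 0.60840304] [3.13985583e+00 1.01728413e-03 9.64449232e-01]
```

View pics/w7.png

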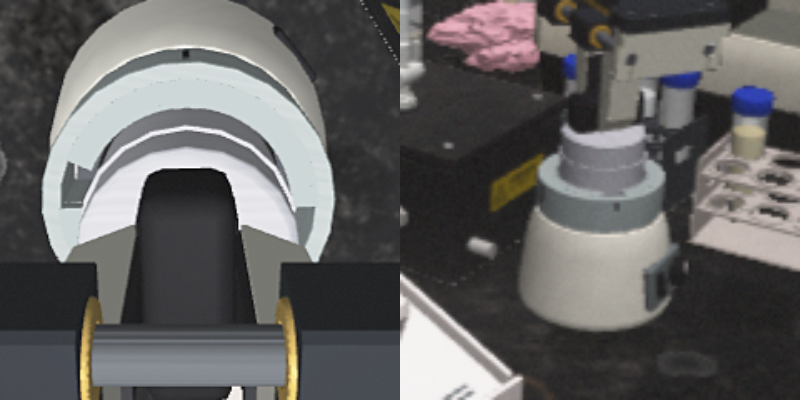

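The hood is seated level in the collar. The lugs are at their stops (moment up from 0.2 to 0.6 N m) and the ring is bottomed (14.5 N with no further travel). I'm handing in while holding.

```bash
python3 -c "
from plant import *
print(close_job())"
```

```text
the job is handed in; nothing more can be done
None
```

I set the smaller hood in the mill's collar, pressed it fully home, turned it clockwise about 80° to its stops, and handed the job in while still holding it; no verdict came back, and the larger hood stayed on its peg.

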